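Let the short tin out of the tin dispenser

ROBOT

A 6-joint arm with a two-finger parallel gripper is mounted at the origin on a cart in front of the work surface, level with it; the furniture and walls round the work are solid. World frame = base frame: x ahead of the robot, y to its left, z up, the work surface at z = 0. Lengths are in m, angles in rad, forces in N, time in s.
With the tool pointing down it reaches from about 0.3 to 0.875 m from the base axis. Payload 6.4 kg.
Tool frame: the origin (TCP) lies at the centre of the arm's flange, where the gripper is bolted on; the fingertips stand 173 mm ahead of it and the grasp point (between the pads) lies 155 mm ahead of it; z points along the fingers, y is the line along which they close (so a half turn about z gives the same grasp; the last joint's range is limited). The gripper opens to 85 mm and grips with 20 to 120 N. Pads are 22 mm wide; open, the fingers measure 114 mm over their backs; the gripper's body (76 mm by 85 mm) begins 54 mm behind the grasp point. The pads swing forward as they close: fully open they stand 13 mm farther back than shut.
Start: joints at [0.98, 0.181, 1.607, -0, 1.354, -0.206], TCP at [0.216, 0.533, 0.405] pointing down, gripper open.
Joint ranges: [-2.99, 2.99], [-0.89, 2.07], [0.3, 2.58], [-1.14, 4.28], [0, 2.63], [-3.12, 3.12]. Speed limits (rad/s): [2.57, 2.57, 3.01, 3.14, 3.14, 3.14].

INTERFACE

Orientations are given as a unit quaternion [w, x, y, z].
In Python, from bench import get_obs, camera, get_calibration, hand_in gives the robot as it stands. The module is installed in compiled form; this text tells all that it offers.
- The arm moves only by the tool drive_tool, never from a script. Its argument "increments" is a list of rows, each a list of 2 entries, a list of its own where there are three numbers: the shift along the tool's x, y, z normalised to -1 to 1, where 1 is 250 mm, then the turn about the tool's z normalised to -1 to 1, where 1 is 90 degrees. A call has exactly 8 rows; each row is the pose to reach, as a shift and turn from the pose commanded when the call began, along the tool's axes at that moment; what a row does not reach only later rows make up. A row lasts 1/8 s, in which the tool goes at most 62.5 mm and 10.7 degrees, less where a joint would pass 70% of its speed; a pose out of reach is approached as far as the arm can. A call with a number of a shift or a turn outside -1 to 1 is refused whole. A call with a gripper value outside its range is refused whole. "claw" is the closure, from 0 (fully open) to 1 (shut), set as the call begins (left out, the last holds). The fingers move at their own pace and stop on an object; the grip force is fixed at half the most. Time passes only in rows, so rows that repeat a pose let the fingers close, or fill a call up. It gives the time, the measured TCP pose, the force and the opening at its end, in the units of the state.
- get_obs(): the state, without advancing time (a new reading comes with each control period).
- camera(name): name is "scene" or "top" or "wrist"; returns the picture (400x640x3 uint8, blue, green, red); there is no depth.
- get_calibration(name): a dict with "K" (3x3 intrinsics, pixels), "k1" (the pictures are not rectified: a ray, as slopes to the right and down, at radius r is drawn at 1 + k1 r^2 times it, then the intrinsics apply), "origin" and "orientation" of the camera in the world. Camera axes: x right, y down, z forward; pixel columns grow to the right and rows downward; lengths in m; the calibration is good to about 2 mm. A picture is of the moment at which its call begins: read the wrist's pose just before it. get_calibration takes no time and is no camera call; for the wrist camera it gives the pose at the moment of the call.
- hand_in(): hands the job in, once; it reports no verdict.
The state is a dict: "time_s": time; "q": joint angles; "dq": joint speeds; "joint_efforts": joint torques, N m; "eef_pos": TCP position; "eef_rot": TCP orientation; "wrist_force": force on the tool from outside, world axes, zero at the start; "torque": the same for the moment, N m; "opening": opening from 0.0 (shut) to 1.0 (fully open).
Only numpy, scipy, OpenCV 4.12 (cv2) and the standard library are available. Lean on these libraries where they do the work, as an engineer would, in place of code of your own. Each camera call takes 0.05 s, during which the arm holds its last target. There are 200 camera calls.

TASK

Fetch out the short tin: with a fingertip, press down the paddle at the rear of the rocking lever beside its lane and keep it down until the gate has lifted and the tin has rolled into the catch end at the front of the dispenser, then let go so that the gate drops shut again. The taller tin stays behind its own gate. Do not touch the tins or the gates with the robot, and do not push the other things on the worktop about.

Things in the scene. Friction and masses are not known exactly. Their poses are not given: they have to be found in the camera images.
- dispenser: Fixed aluminium two-lane tin dispenser, 280 mm long, 230 wide (314 over the paddles), 113 high. Origin: centre of its underside; x to the rear (up to 0.22 rad askew), y left, z up. Lanes 106 mm wide, centred on y = +56 (left) and -56 mm (right); floor sloping down to the front at 0.155 rad, 45 mm high at x = 0; walls 45 mm higher. Gates (dark plates on the levers, up to 97 mm high) at x = -72 mm.
- catch_end (a point): Centre of the chute floor between the gates and the front wall (at x = -147 mm of the dispenser): the catch end, 70 mm long, that a released tin rolls into; the lanes' middle wall runs through it.
- lever_left (a joint): Angle (rad) of the dark steel lever outside the left (+y) wall, pivoted at the dispenser's x = 45, z = 100 mm; front end carries the gate, rear end the paddle. 0 = gate shut (paddle up), 0.45 = stop, gate fully lifted, paddle 31 mm lower. A tin passes under the gate from about 0.36. A spring shuts the gate when the paddle is let go; about 3 N on the paddle starts it moving, 4 N holds it at the stop.
- lever_right (a joint): The same for the right lane's lever (on the -y side).
- paddle_left (a point): Middle of the top face of the left lever's paddle, a level plate 34 mm (x) by 36 mm (y), 6 mm thick, outside the left wall; 122 mm above the worktop with the gate shut, and it goes almost straight down when pressed (91 mm at the stop). Its axes are the dispenser's at angle 0.
- paddle_right (a point): The same for the right lever's paddle, outside the right wall.
- short_tin_mid (a point): Middle of the short tin (57 mm diameter, 72 mm long, printed label; the one to let out). It lies on its side across one of the two lanes, against the gate; its own z axis is its length. Which lane it is in changes.
- tall_tin_mid (a point): Middle of the taller tin (57 mm diameter, 97 mm long, plain pale label), lying the same way in the other lane; it stays there.
- short_tin: The short tin itself; origin at the centre of its bottom end, z along its length.
- tall_tin: The taller tin itself; origin at the centre of its bottom end, z along its length.
- salt_shaker: Glass shaker, 44 mm wide, 90 mm tall, standing loose on the worktop left of the dispenser; origin at the centre of its underside. Leave it be.
- pepper_shaker: The like shaker standing right of the dispenser. Leave it be.
- mug_a: White mug 93 mm tall, 84 mm wide without its handle, standing loose to the right; origin under its middle. Leave it be.
- mug_c: Striped mug 104 mm tall standing loose behind the dispenser; origin under its middle. Leave it be.

How it is judged:
By the outcome, as a careful person would: the job done as asked, in the order asked, and still so for the second after the job is handed in, with the robot touching nothing.
It also fails if it takes over 32 s, if anything falls off the work surface, if the arm or the gripper's body presses on something with over 40 N, if the wrist force passes 120 N, or if a joint passes its speed limit or range.

## Working session

There is one attempt and no reset: what is moved stays moved. The work goes in short steps, Python scripts to look and compute and a tool call to move; the robot and the scene stay as the last step left them, time stands still between calls to the robot, and variables do not carry over. Pictures are saved under pics/ and viewed, on a budget of 10 in all, crops included, one or two more only if the job needs it, and the job is handed in when it is done.

Besides the shell and the picture viewer there is one more tool, called after ">>>" in YAML: its name, and indented under it one key for each argument. drive_tool: Moves the arm, as the interface text tells. Its arguments: {"type":"object","properties":{"increments":{"type":"array","items":{"type":"array"}},"claw":{"type":"number"}},"required":["increments"]}

```bash
mkdir -p pics
python3 - <<'E'
from bench import *
import cv2
for n in("scene","top"):
    cv2.imwrite(f"pics/{n}0.png",camera(n)); print(n,get_calibration(n))
print(get_obs())
E
```

```text
scene {'K': array([[429.09371905,   0.        , 327.28440096],
       [  0.        , 429.09371905, 195.67139504],
       [  0.        ,   0.        ,   1.        ]]), 'k1': -0.07309544228219213, 'origin': array([ 0.0044086 , -0.52015627,  0.95132971]), 'orientation': array([-0.32515445,  0.84444975, -0.39808361,  0.15069386])}
top {'K': array([[462.03566941,   0.        , 325.08228746],
       [  0.        , 462.03566941, 195.57321596],
       [  0.        ,   0.        ,   1.        ]]), 'k1': -0.058468437949370414, 'origin': array([ 0.48852394, -0.03583513,  1.53835178]), 'orientation': array([-0.02768885,  0.71594363, -0.69715768,  0.02508403])}
{'time_s': 0.1, 'q': array([ 9.79721172e-01,  1.81479187e-01,  1.60789091e+00,  3.35401158e-05,
        1.35379811e+00, -2.06270617e-01]), 'dq': array([ 5.62364431e-04, -2.76210609e-03, -3.87273589e-03, -4.10287555e-05,
        1.00550859e-03,  9.16369037e-04]), 'joint_efforts': array([ 2.12526006e-04, -4.45880091e+01, -3.52237952e+01, -3.56679720e-04,
        4.16492665e-03, -1.01334092e-05]), 'eef_pos': array([0.21568086, 0.53277967, 0.4038753 ]), 'eef_rot': array([-3.20899873e-04,  1.91220883e-01,  9.81546715e-01, -7.19637175e-04]), 'wrist_force': array([ 0.06640479, -1.05056331,  0.17476604]), 'torque': array([-0.01204921, -0.00630955, -0.00563012]), 'opening': 0.9983192849908034}
```

View pics/top0.png

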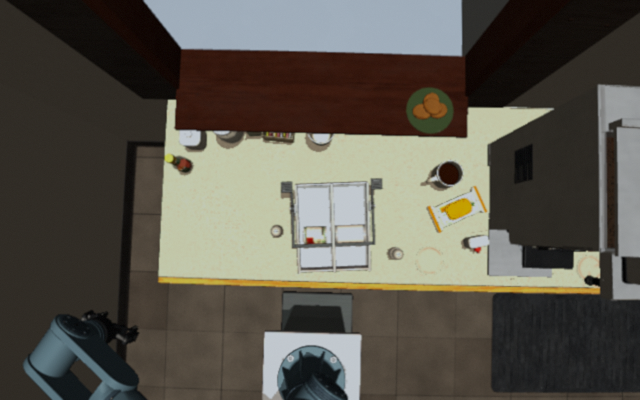

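View pics/scene0.png

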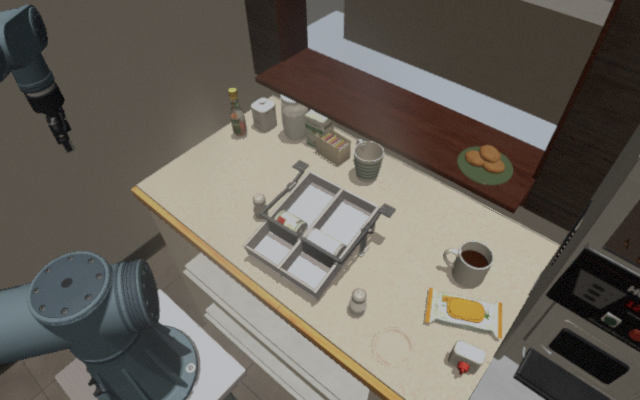

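```bash
cat > h.py <<'E'
import numpy as np, cv2
from bench import *
from scipy.spatial.transform import Rotation as R
def rot(q): return R.from_quat(np.r_[q[1:],q[0]])
def ray(n,uv,c=None):
    c=c or get_calibration(n);K=c["K"]
    d=np.array([(uv[0]-K[0,2])/K[0,0],(uv[1]-K[1,2])/K[1,1]]);s=d.copy()
    for _ in range(20): s=d/(1+c["k1"]*(s@s))
    return c["origin"],rot(c["orientation"]).apply(np.r_[s,1])
def atz(n,uv,z,c=None):
    o,d=ray(n,uv,c); return o+d*(z-o[2])/d[2]
def proj(n,p,c=None):
    c=c or get_calibration(n); q=rot(c["orientation"]).inv().apply(np.asarray(p)-c["origin"])
    s=q[:2]/q[2]; s=s*(1+c["k1"]*(s@s)); return s*c["K"][0,0]+c["K"][:2,2]
E
python3 - <<'E'
from h import *
t=cv2.imread("pics/top0.png")[160:290,260:400]; s=cv2.imread("pics/scene0.png")[150:300,230:410]
t=cv2.resize(t,(560,520),interpolation=3)
cv2.imwrite("pics/topc.png",t)
a=atz("top",(286,187),.122);b=atz("top",(376.5,184),.122);print(a,b,np.linalg.norm(a-b),atz("scene",(301,166),.122),atz("scene",(387,211),.122))
E
```

```text
[0.61765722 0.09185388 0.122     ] [ 0.63431486 -0.18662016  0.122     ] 0.2789718079771508 [0.61642317 0.08588604 0.122     ] [ 0.63283231 -0.19073095  0.122     ]
```

View pics/topc.png

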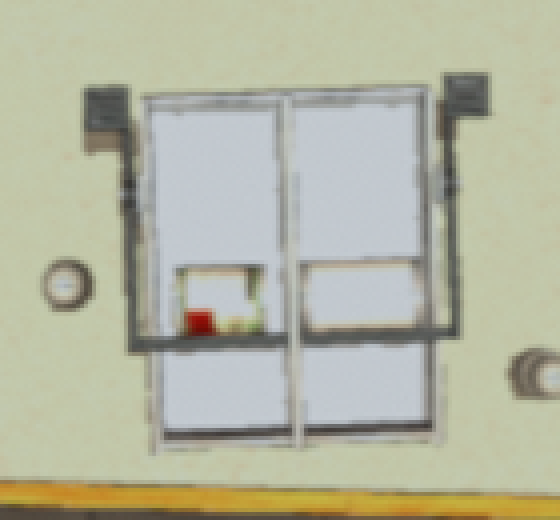

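The short tin with the red print is in the left lane (crop (222,300)), and the plain longer tin is in the right lane. The left paddle is at top pixel (286.4,187), about (0.617, 0.090). I'll shut the claw and move over it high up.

>>> drive_tool:
  increments:
    - [[-0.12,-0.06,0],0]
    - [[-0.24,-0.12,0],0]
    - [[-0.4,-0.19,0],0]
    - [[-0.56,-0.27,0],0]
    - [[-0.72,-0.34,0],0]
    - [[-0.86,-0.41,0],0]
    - [[-0.96,-0.46,0],0]
    - [[-1,-0.48,0],0]
  claw: 1

```text
time_s: 1.1
eef_pos: [0.4033, 0.3268, 0.4043]
eef_rot: [-0.0, 0.192, 0.981, -0.0]
wrist_force: [-1.1, -0.6, -0.1]
opening: -0.006
```

>>> drive_tool:
  increments:
    - [[-0.12,-0.06,0],-0.03]
    - [[-0.28,-0.13,0],-0.08]
    - [[-0.44,-0.2,0],-0.13]
    - [[-0.6,-0.28,0],-0.18]
    - [[-0.76,-0.35,0],-0.22]
    - [[-0.9,-0.42,0],-0.25]
    - [[-1,-0.47,0],-0.28]
    - [[-1,-0.47,0],-0.28]

```text
time_s: 2.1
eef_pos: [0.5908, 0.1244, 0.4041]
eef_rot: [-0.0, -0.027, 1.0, 0.0]
wrist_force: [-0.4, 0.1, 0.6]
opening: -0.004
```

Run:
```python
from h import *
o=get_obs();M=rot(o["eef_rot"]);print(o["time_s"],o["eef_pos"],M.as_matrix(),o["wrist_force"],o["opening"])
print(M.inv().apply(np.array([.618,.093,.34])-o["eef_pos"])/.25)
```

```text
2.1 [0.59081951 0.12435675 0.40410061] [[-9.98589187e-01 -5.30946505e-02 -7.69997382e-04]
 [-5.30947242e-02  9.98589477e-01  7.55734794e-05]
 [ 7.64898736e-04  1.16349658e-04 -9.99999701e-01]] [-0.38333486  0.08239998  0.56231568] -0.0035440824437024095
[-0.10210518 -0.13105248  0.25630917]
```

>>> drive_tool:
  increments:
    - [[-0.03,-0.04,0.04],0]
    - [[-0.06,-0.08,0.1],0]
    - [[-0.1,-0.13,0.16],0]
    - [[-0.1,-0.13,0.22],0]
    - [[-0.1,-0.13,0.27],0]
    - [[-0.1,-0.13,0.3],0]
    - [[-0.1,-0.13,0.3],0]
    - [[-0.1,-0.13,0.3],0]

```text
time_s: 3.1
eef_pos: [0.617, 0.0943, 0.3304]
eef_rot: [0.001, -0.028, 1.0, -0.0]
wrist_force: [0.3, 0.5, -0.4]
opening: 0.001
```

Run:
```python
from h import *
o=get_obs();print(o["eef_pos"],o["wrist_force"])
c=get_calibration("wrist");w=camera("wrist");s=camera("scene")
p=o["eef_pos"]
for z in(.122,): print("tip axis at z in wrist",proj("wrist",[p[0],p[1],z],c),"tip scene",proj("scene",p-[0,0,.173]), "padd",proj("scene",[.6175,.09,.122]),proj("wrist",[.6175,.09,.122],c))
cv2.imwrite("pics/m1.png",np.vstack([cv2.resize(w,(480,300)),cv2.resize(s[120:240,220:412],(480,300),interpolation=3)]))
```

```text
[0.61702263 0.09428349 0.33038154] [ 0.25875272  0.52415442 -0.37434905]
tip axis at z in wrist [316.9947133  234.69136817] tip scene [298.21604257 155.17566385] padd [300.15975064 165.13907441] [310.51391262 235.00643309]
```

View pics/m1.png

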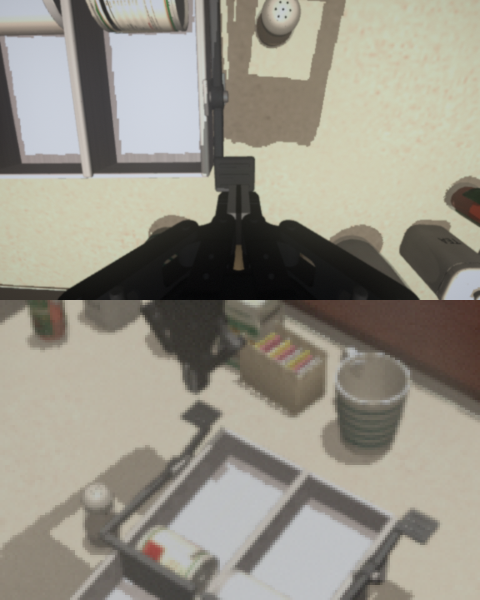

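The wrist view shows the paddle centred near column 314 (full-resolution scale), with the fingertip axis at 317. The tip is about 2 mm outward of the centre, and the scene view shows it directly above the paddle. I'll press now.

>>> drive_tool:
  increments:
    - [[0,0,0.06],0]
    - [[0,0,0.12],0]
    - [[0,0,0.16],0]
    - [[0,0,0.2],0]
    - [[0,0,0.225],0]
    - [[0,0,0.235],0]
    - [[0,0,0.235],0]
    - [[0,0,0.235],0]

```text
time_s: 4.2
eef_pos: [0.6184, 0.0941, 0.2721]
eef_rot: [0.003, -0.027, 1.0, 0.0]
wrist_force: [6.1, 1.0, 4.9]
opening: 0.001
```

Run:
```python
from h import *
o=get_obs();print(o["eef_pos"],o["wrist_force"])
t=camera("top");s=camera("scene")
cv2.imwrite("pics/m2.png",np.vstack([cv2.resize(t[170:290,250:442],(480,300),interpolation=3),cv2.resize(s[140:290,220:460],(480,300),interpolation=3)]))
```

```text
[0.61844207 0.09414691 0.27209238] [6.05121857 1.00824547 4.92563411]
```

View pics/m2.png

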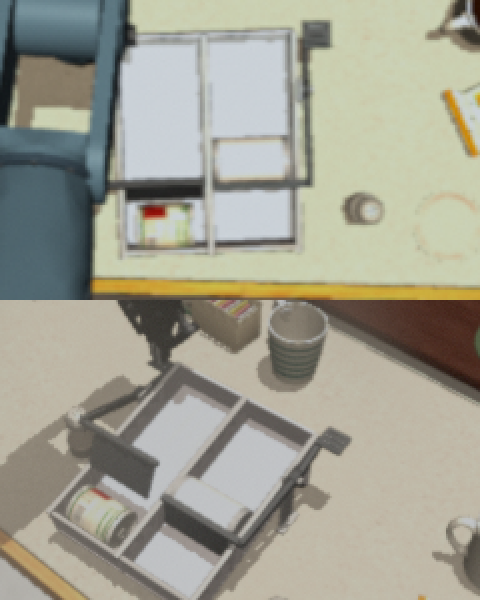

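The gate is up and the short tin is in the catch end (top crop (163,225)). The tall tin is still behind its gate. I'll hold briefly, then let go.

>>> drive_tool:
  increments:
    - [[0,0,0],0]
    - [[0,0,0],0]
    - [[0,0,0],0]
    - [[0,0,0],0]
    - [[0,0,0],0]
    - [[0,0,-0.02],0]
    - [[0,0,-0.05],0]
    - [[0,0,-0.08],0]

```text
time_s: 5.3
eef_pos: [0.6166, 0.094, 0.2911]
eef_rot: [-0.001, -0.028, 1.0, -0.0]
wrist_force: [-2.2, 0.2, 2.3]
opening: -0.002
```

>>> drive_tool:
  increments:
    - [[0,0,-0.04],0]
    - [[0,0,-0.09],0]
    - [[0,0,-0.15],0]
    - [[0,0,-0.22],0]
    - [[0,0,-0.3],0]
    - [[0,0,-0.38],0]
    - [[0,0,-0.42],0]
    - [[0,0,-0.42],0]

```text
time_s: 6.3
eef_pos: [0.6171, 0.0941, 0.3971]
eef_rot: [0.001, -0.028, 1.0, -0.0]
wrist_force: [0.2, 0.7, 0.2]
opening: -0.001
```

Run:
```python
from h import *
o=get_obs();print(o["time_s"],o["eef_pos"],o["wrist_force"])
t=camera("top");s=camera("scene")
cv2.imwrite("pics/m3.png",np.vstack([cv2.resize(t[170:290,250:442],(480,300),interpolation=3),cv2.resize(s[140:290,220:460],(480,300),interpolation=3)]))
```

```text
6.3 [0.61705737 0.09407212 0.39710708] [0.19854147 0.73591849 0.22243216]
```

View pics/m3.png

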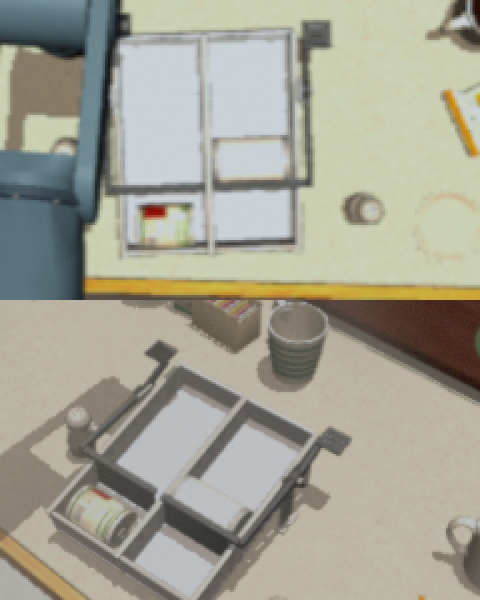

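The left gate is shut and its paddle is back up. The short tin is at rest in the catch end, the tall tin is behind its gate, and the arm is clear.

```bash
python3 -c "
from bench import *
print(hand_in())"
```

```text
the job is handed in; nothing more can be done
None
```

The short tin is out: it rolled from the left lane into the catch end, and I handed the job in about 6.3 s into the 32 s allowed.

I pressed the left paddle down with the shut fingertips and held it. Once a picture showed the gate lifted and the tin at the front, I let go and the gate dropped shut.

The last pictures show:
- **Gates and tins:** the left gate is shut with its paddle up, the short tin is lying in the catch end, and the tall tin is still behind its own gate.
- **Other things:** both shakers and the striped mug look unmoved, as does the visible part of the white mug.
- **Arm:** it is clear above the paddle with about 0 N on the wrist. The highest wrist reading I saw was about 8 N, with the paddle held down.

No checks failed. The two cameras differed by 4–6 mm on the paddle positions. I used the top camera's figure, and the wrist picture agreed with it to about 2 mm.

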